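Snap a stopper into a stoneware bottle and tug-test it

TASK

Take the stopper with the plain cylindrical grip out of the wooden rack and push it into the neck of the white bottle clamped on the push-pull gauge until it snaps fully home. Then, holding the stopper by its grip and not touching the bottle, tug it straight up with 12 newtons, steady for a good second, to prove that it is retained; then push it back down flush, let go and leave it home. Work gently: never pull the gauge beyond 20 newtons nor press it beyond 30, and leave everything else where it stands.

Things in the scene. Friction and masses are not known exactly. Their poses are not given: they have to be found in the camera images.
- stopper_grip (a point): Grip of the loose stopper to use (about 30 g), upright in a hole of the rack: a dark wooden cylinder, 26 mm in diameter, 38 mm tall, over a 36 mm flange 4 mm thick, over a pale plug. Point on its axis, 16 mm below the top, 22 mm above the flange's top face, 26 mm above its underside, 54 mm above the plug's tip; z up its axis. Gripped with 30 to 50 N it takes the tug without slipping.
- stopper_flange (a point): Centre of the underside of that stopper's flange, z up; at the bottle's mouth, flange on the rim, when home. Below it the plug, 28 mm long: a cone growing from 11 mm diameter at the tip to 20 mm at 15 mm up, a bead 2 mm high, a square shoulder, then a 12 mm shank up to the flange.
- rack: Wooden block, 70 x 212 x 36 mm, fixed; origin at the centre of its underside. Three upright 28 mm holes along its own y at -70, 0, +70 mm hold three stoppers in any order, flanges on its top, plug tips 8 mm above the table. The others, a 46 mm disc head and a 38 mm ball head, are too thick for the bottle and no taller than the one to use.
- mouth (a point): Centre of the bottle's mouth at rim height, about 203 mm up; z up. White stoneware, 68 mm wide, neck 38 mm outside, upright bore 23 mm wide, 36 mm deep. Four spring catches 5 to 8 mm below the rim leave 13 mm. The cone spreads them (push 3 to 15 N); they snap in behind the bead just before the flange meets the rim. The stopper then has 1 to 5 mm of play, by bottle, and holds over 20 N.
- gauge: Fixed grey base, 155 x 110 x 40 mm; origin on its underside below the bottle's axis; the rim rests 203 mm above it. The bottle, in two clamp jaws 102 mm high, rides on a sprung plate 88 mm wide: 10 N per mm, up or down, too stiff to judge from poses: feel the force at the wrist. Dial on top, 72 mm along x: needle turns 41 degrees per 12 N, anticlockwise for a pull; ticks at 0, 12, 24 N either way.
Not all that is in view belongs to the job. Leave any red look-alike of the part that bears stopper_grip alone.

How it is judged (in metres and radians):
On the way, in this order (a step that is already met when the one before it is completed fails the run):
1. the stopper has been pushed fully home in the bottle's neck, flange within 3 mm of the rim (z of stopper_flange in the frame of mouth between -0.003 and 0.003 m and horizontal distance between stopper_flange and mouth below 0.004 m and angle between the z axis of stopper_flange and the z axis of mouth, either way round below 0.12 rad), for 0.2 s.
2. the stopper is tugged up, held by the fingers, with 9 to 15 N on the gauge (rim 0.9 to 1.5 mm above its rest height) for 0.7 s, while it is retained and the fingers do not touch the bottle or gauge (z of mouth in the frame of gauge between 0.2039 and 0.2045 m and contact force between the fingers and stopper above 1 N and contact force between the fingers and gauge below 0.5 N and z of stopper_flange in the frame of mouth between -0.003 and 0.0065 m and horizontal distance between stopper_flange and mouth below 0.004 m and angle between the z axis of stopper_flange and the z axis of mouth, either way round below 0.12 rad), for 0.7 s.
At the end, for the whole second after the job is handed in: The stopper is fully home (flange within 3 mm of the rim in height and 4 mm sideways, within 0.12 rad of the neck's axis), at rest and released, and the gauge is unloaded (within 4 N of zero) (all of step 1 and z of mouth in the frame of gauge between 0.2026 and 0.2034 m and linear speed of stopper below 0.01 m/s); the robot touches nothing.
It fails at once if the gauge is pulled beyond 20 N (z of mouth in the frame of gauge above 0.205 m).
It fails at once if the gauge is pressed beyond 30 N (z of mouth in the frame of gauge below 0.2 m).
It fails at once if another loose thing is moved by more than 25 mm (distance of any of stopper_disc, stopper_ball, flask_a, flask_b, cup, jar, tape, brush from where it was at the start of the episode above 0.025 m).
It also fails if it takes over 54 s, if anything falls off the work surface, if the arm or the gripper's body presses on something with over 40 N, if the wrist force passes 120 N, or if a joint passes its speed limit or range.

ROBOT

A 6-joint arm with a two-finger parallel gripper is mounted at the origin on the work surface. World frame = base frame: x ahead of the robot, y to its left, z up, the work surface at z = 0. Lengths are in mm, angles in rad, forces in N, time in s.
With the tool pointing down it reaches from about 275 to 725 mm from the base axis. Payload 15.9 kg.
Tool frame: the origin (TCP) lies where the fingers leave the gripper's body, on its centre line; the fingertips stand 73 mm ahead of it and the grasp point (between the pads) lies 54 mm ahead of it; z points along the fingers, y is the direction in which the jaws open and shut (so a half turn about z gives the same grasp; the last joint's range is limited). The gripper opens to 85 mm and grips with 20 to 120 N. Pads are 22 mm wide; open, the fingers measure 114 mm over their backs; the gripper's body (76 mm by 85 mm) begins 54 mm behind the grasp point. The pads swing forward as they close: fully open they stand 13 mm farther back than shut.
Start: joints at [-1.322, 0.213, -0.034, 1.323, 0, 1.571], TCP at [123.115, -484.591, 303.906] pointing down, gripper open.
Joint ranges: [-2.98, 2.98], [-0.74, 1.72], [-1.14, 1.35], [-2.1, 2.04], [-1.57, 1.44], [-3.14, 3.14]. Speed limits (rad/s): [1.89, 1.89, 2.39, 2.57, 3.14, 3.14].

INTERFACE

Orientations are given as [roll, pitch, yaw] about the fixed x, y, z axes, in that order (R = Rz(yaw) Ry(pitch) Rx(roll)).
In Python, from bench import arm, imaging gives the robot as it stands.
- The arm moves only by the tool servo_tool, never from a script. Its argument "increments" is a list of rows, each an object of numbers: "x", "y", "z": the shift along the tool's x, y, z scaled (see below); "rx", "ry", "rz": the turn, a rotation vector about the tool's x, y, z scaled (see below); "fingers": the gripper command: -1 is shut, 1 is fully open, values between are in proportion. In form: [{"x": .., "y": .., "z": .., "rx": .., "ry": .., "rz": .., "fingers": ..}, ...]. A call has 1 to 8 rows; each row shifts and turns the commanded pose from where the row before left it, along the tool's axes as they then stand; what a row does not reach is not made up. The controller multiplies each number of a shift by 0.12 m and each number of a turn by 90 degrees. A row lasts 1/8 s, in which the tool goes at most 62.5 mm and 10.7 degrees, less where a joint would pass 70% of its speed; a pose out of reach is approached as far as the arm can. A call with a number of a shift or a turn outside -1 to 1 is refused whole. A call with a gripper value outside its range is refused whole. The fingers move at their own pace and stop on an object; "newtons" is the grip in N (left out, the last holds). Time passes only in rows, so rows that do not move let the fingers close. It gives the time, the measured TCP pose, the force and the opening at its end, in the units of the state.
- arm.get_state(): the state, without advancing time (a new reading comes with each control period).
- imaging.capture(name): name is "scene" or "top" or "wrist"; returns the picture (384x512x3 uint8, red, green, blue); there is no depth.
- imaging.get_calibration(name): a dict with "vfov" (degrees; the focal length in pixels is half the picture's height over the tangent of half this angle, whatever the lens; pixels are square), "cx", "cy" (the principal point, pixels), "pose" (4x4, takes a point from camera to world coordinates); the wrist camera has in their place "tool_from_camera" (4x4, takes a point from camera to tool coordinates, whose origin is the TCP and whose axes are the flange's). Camera axes: x right, y up, looking along -z (the intrinsics and any distortion apply to the point x, -y, -z); pixel columns grow to the right and rows downward; lengths in mm; the calibration is good to about 2 mm. A picture is of the moment at which its call begins: read the wrist's pose just before it. get_calibration takes no time and is no camera call.
- arm.close_job(): hands the job in, once; it reports no verdict.
The state is a dict: "t": time; "joints": joint angles; "qd": joint speeds; "joint_torque": joint torques, N m; "tool_pos": TCP position; "eef_rot": TCP orientation; "force": force on the tool from outside, world axes, zero at the start; "moment": the same for the moment, N m; "width": finger opening in mm.
Only numpy, scipy, OpenCV 4.12 (cv2) and the standard library are available. Lean on these libraries where they do the work, as an engineer would, in place of code of your own. Each camera call takes 0.05 s, during which the arm holds its last target. There are 200 camera calls.

## Working session

There is one attempt and no reset: what is moved stays moved. The work goes in short steps, Python scripts to look and compute and a tool call to move; the robot and the scene stay as the last step left them, time stands still between calls to the robot, and variables do not carry over. Pictures are saved under pics/ and viewed, about 8 in all and at most 12, crops included, and the job is handed in when it is done.

Besides the shell and the picture viewer there is one more tool, called after ">>>" as name([rows], argument=value, ...), one row to a line, values as JSON. servo_tool: Moves the arm, as the interface text tells. Shifts and turns lie within -1 to 1; 1 stands for 0.12 m of shift or 90 degrees of turn. Its arguments: {"type":"object","properties":{"increments":{"type":"array"},"newtons":{"type":"number"}},"required":["increments"]}

```bash
mkdir -p pics; ls; python3 - <<'E'
from bench import arm, imaging
import cv2,numpy as np
s=arm.get_state();print({k:np.round(v,3).tolist() for k,v in s.items()})
for n in("scene","top","wrist"):
    cv2.imwrite(f"pics/{n}0.png",imaging.capture(n)[:,:,::-1]);print(n,imaging.get_calibration(n))
a=[cv2.imread(f"pics/{n}0.png") for n in("scene","top")]
E
```

```text
pics
{'t': 0.0, 'joints': [-1.322, 0.213, -0.035, 1.323, 0.0, 1.571], 'qd': [0.001, -0.0, 0.001, -0.0, 0.002, 0.001], 'joint_torque': [-0.002, -68.615, 48.713, 0.017, -0.0, 0.0], 'tool_pos': [123.061, -484.366, 303.434], 'eef_rot': [-3.141, -0.0, 0.249], 'force': [0.011, -0.446, 0.471], 'moment': [-0.025, -0.005, 0.032], 'width': 85.348}
scene {'vfov': 45.040470748877695, 'cx': 262.4278500467449, 'cy': 191.3907227072318, 'pose': array([[ 5.94992955e-01, -4.22877597e-01,  6.83489518e-01,
         1.15486842e+03],
       [ 8.03684653e-01,  3.03909498e-01, -5.11595538e-01,
        -5.34598189e+02],
       [ 8.62333534e-03,  8.53705777e-01,  5.20684246e-01,
         6.28909235e+02],
       [ 0.00000000e+00,  0.00000000e+00,  0.00000000e+00,
         1.00000000e+00]])}
top {'vfov': 50.78452367903272, 'cx': 255.60583668752548, 'cy': 192.5453020918271, 'pose': array([[ 3.08214237e-03,  9.95906226e-01, -9.03398542e-02,
         4.58651011e+02],
       [-9.99467206e-01,  1.32463535e-04, -3.26387395e-02,
        -7.00800375e+01],
       [-3.24931571e-02,  9.03923189e-02,  9.95376021e-01,
         1.14984686e+03],
       [ 0.00000000e+00,  0.00000000e+00,  0.00000000e+00,
         1.00000000e+00]])}
wrist {'vfov': 68.8693598698341, 'cx': 253.9611189647409, 'cy': 193.48408459631517, 'tool_from_camera': array([[-1.99833565e-04,  9.57102835e-01,  2.89748380e-01,
         7.29761401e+01],
       [ 9.99998305e-01,  7.21515225e-04, -1.69364550e-03,
        -8.00208798e-01],
       [-1.83005078e-03,  2.89747551e-01, -9.57101357e-01,
        -7.02607654e+01],
       [ 0.00000000e+00,  0.00000000e+00,  0.00000000e+00,
         1.00000000e+00]])}
```

View pics/top0.png

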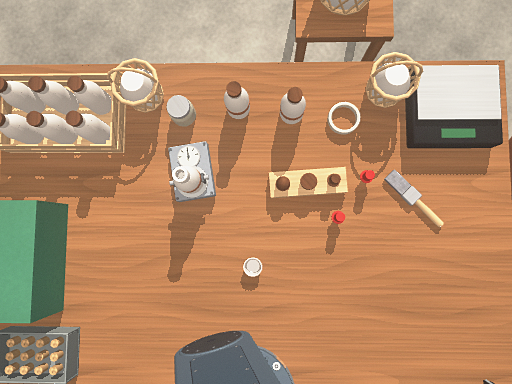

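View pics/scene0.png

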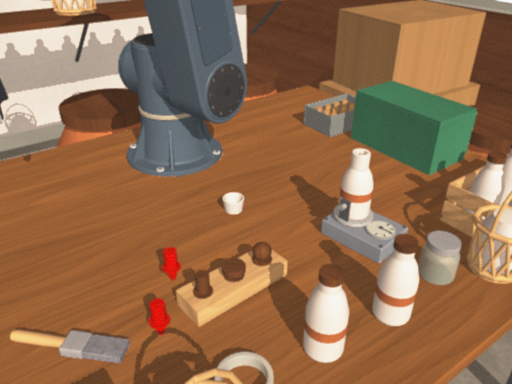

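```bash
python3 - <<'E'
import cv2,numpy as np
t=cv2.imread("pics/top0.png");s=cv2.imread("pics/scene0.png")
r=lambda im,x,y,w,h:cv2.resize(im[y:y+h,x:x+w],(400,300),interpolation=cv2.INTER_CUBIC)
o=np.vstack([np.hstack([r(t,260,150,120,90),r(t,150,130,80,60)]),np.hstack([r(s,160,230,140,105),r(s,320,140,100,75)])])
cv2.imwrite("pics/crops.png",o)
E
cat > h.py <<'E'
import numpy as np
from bench import arm, imaging
def cal(n,pose=None):
    c=imaging.get_calibration(n); f=192/np.tan(np.radians(c['vfov'])/2)
    return c,f
def wpose(c,s):
    from scipy.spatial.transform import Rotation as R
    T=np.eye(4);T[:3,:3]=R.from_euler('xyz',s['eef_rot']).as_matrix();T[:3,3]=s['tool_pos']
    return T@c['tool_from_camera']
def ray(n,u,v,s=None):
    c,f=cal(n); P=c['pose'] if s is None else wpose(c,s)
    d=P[:3,:3]@np.array([(u-c['cx'])/f,-(v-c['cy'])/f,-1]); return P[:3,3],d
def at(n,u,v,z,s=None):
    o,d=ray(n,u,v,s); return o+d*(z-o[2])/d[2]
def proj(n,p,s=None):
    c,f=cal(n); P=c['pose'] if s is None else wpose(c,s)
    q=np.linalg.inv(P)@np.append(p,1); return c['cx']+f*q[0]/-q[2], c['cy']-f*q[1]/-q[2]
def tri(a,b):
    (o,d),(p,e)=a,b; d=d/np.linalg.norm(d);e=e/np.linalg.norm(e)
    k=np.linalg.lstsq(np.c_[d,-e],p-o,rcond=None)[0]; A=o+k[0]*d;B=p+k[1]*e
    return (A+B)/2,np.linalg.norm(A-B)
E
```

```text
(no output)
```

View pics/crops.png

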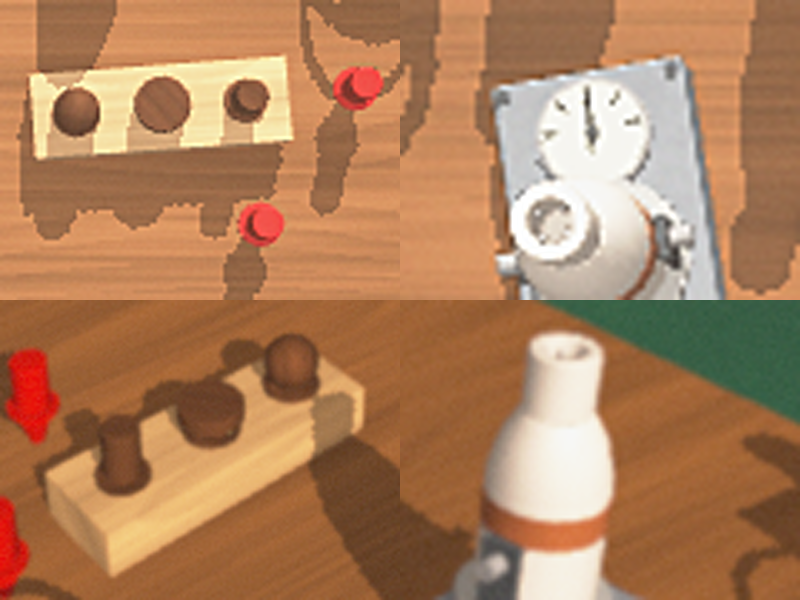

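```bash
python3 - <<'E'
from h import *
print("grip top", tri(ray("top",335.7,179.8),ray("scene",202.3,274.6)), at("top",335.7,179.8,78),at("scene",202.3,274.6,78))
print("mouth", tri(ray("top",180.3,174),ray("scene",361.2,151.3)), at("top",180.3,174,203),at("scene",361.2,151.3,203))
print("red", tri(ray("top",370,175),ray("scene",157,304)),tri(ray("top",339.5,216.5),ray("scene",170,252)))
# rack corners at z=36 from the top crop
for u,v in((30,75),(285,57),(293,137),(37,158)): print(at("top",260+u/3.333,150+v/3.333,36).round(1))
s=arm.get_state()
E
```

```text
grip top (array([ 591.29309924, -246.42848069,   74.27249929]), np.float64(3.670869907457144)) [ 589.90690547 -247.40107791   78.        ] [ 596.16560742 -246.88426652   78.        ]
mouth (array([589.20113916, 140.4291096 , 204.84898137]), np.float64(1.8627762740982508)) [588.80800184 140.12860419 203.        ] [587.04353844 144.40491893 203.        ]
red (array([ 604.33183522, -339.6309918 ,   68.02347441]), np.float64(1.6414610705833594)) (array([ 492.88082261, -258.20270316,   66.65895056]), np.float64(0.7408537962023942))
[615.6 -70.6  36. ]
[ 630.3 -281.8   36. ]
[ 563.8 -287.2   36. ]
[546.3 -76.4  36. ]
```

```bash
cat >> h.py <<'E'
def plan(p,yaw=None,n=8):
    """print rows from the measured pose to p (mm), tool down"""
    s=arm.get_state(); y0=s['eef_rot'][2]; yaw=y0 if yaw is None else yaw
    d=np.array(p)-s['tool_pos']; dy=(yaw-y0)/n
    for i in range(n):
        y=y0+i*dy; c,q=np.cos(y),np.sin(y)
        t=np.array([c*d[0]+q*d[1], q*d[0]-c*d[1], -d[2]])/n/120
        print(t.round(3), round(-dy/(np.pi/2),3))
E
python3 -c "
from h import *
plan((535,-275,270),1.647,8)"
```

```text
[ 0.47  -0.106  0.035] -0.111
[ 0.481 -0.022  0.035] -0.111
[0.477 0.061 0.035] -0.111
[0.459 0.144 0.035] -0.111
[0.428 0.221 0.035] -0.111
[0.383 0.292 0.035] -0.111
[0.326 0.354 0.035] -0.111
[0.259 0.406 0.035] -0.111
```

>>> servo_tool([
  {"x": 0.47,"y": -0.106,"z": 0.035,"rz": -0.111,"fingers": 1},
  {"x": 0.481,"y": -0.022,"z": 0.035,"rz": -0.111,"fingers": 1},
  {"x": 0.477,"y": 0.061,"z": 0.035,"rz": -0.111,"fingers": 1},
  {"x": 0.459,"y": 0.144,"z": 0.035,"rz": -0.111,"fingers": 1},
  {"x": 0.428,"y": 0.221,"z": 0.035,"rz": -0.111,"fingers": 1},
  {"x": 0.383,"y": 0.292,"z": 0.035,"rz": -0.111,"fingers": 1},
  {"x": 0.326,"y": 0.354,"z": 0.035,"rz": -0.111,"fingers": 1},
  {"x": 0.259,"y": 0.406,"z": 0.035,"rz": -0.111,"fingers": 1},
], newtons=40)

```text
$.increments[0]: bad value
```

```bash
python3 -c "
from h import *
plan((591,-247,240),1.647,4)"
```

```text
[ 1.067 -0.239  0.132] -0.223
[1.084 0.14  0.132] -0.223
[0.97  0.503 0.132] -0.223
[0.739 0.805 0.132] -0.223
```

>>> servo_tool([
  {"x": 0.47,"y": -0.106,"z": 0.035,"rx": 0,"ry": 0,"rz": -0.111,"fingers": 1},
  {"x": 0.481,"y": -0.022,"z": 0.035,"rx": 0,"ry": 0,"rz": -0.111,"fingers": 1},
  {"x": 0.477,"y": 0.061,"z": 0.035,"rx": 0,"ry": 0,"rz": -0.111,"fingers": 1},
  {"x": 0.459,"y": 0.144,"z": 0.035,"rx": 0,"ry": 0,"rz": -0.111,"fingers": 1},
  {"x": 0.428,"y": 0.221,"z": 0.035,"rx": 0,"ry": 0,"rz": -0.111,"fingers": 1},
  {"x": 0.383,"y": 0.292,"z": 0.035,"rx": 0,"ry": 0,"rz": -0.111,"fingers": 1},
  {"x": 0.326,"y": 0.354,"z": 0.035,"rx": 0,"ry": 0,"rz": -0.111,"fingers": 1},
  {"x": 0.259,"y": 0.406,"z": 0.035,"rx": 0,"ry": 0,"rz": -0.111,"fingers": 1},
], newtons=40)

```text
t: 1.15
tool_pos: [536.9, -274.5, 270.0]
eef_rot: [-3.141, -0.0, 1.65]
force: [-0.1, -0.9, -0.1]
width: 85.3
```

```bash
python3 -c "
from h import *
plan((591,-247,240),1.647,4)"
```

```text
[0.048 0.117 0.062] 0.0
[0.048 0.117 0.062] 0.0
[0.048 0.117 0.062] 0.0
[0.049 0.117 0.062] 0.0
```

>>> servo_tool([
  {"x": 0.048,"y": 0.117,"z": 0.062,"rx": 0,"ry": 0,"rz": 0,"fingers": 1},
  {"x": 0.048,"y": 0.117,"z": 0.062,"rx": 0,"ry": 0,"rz": 0,"fingers": 1},
  {"x": 0.048,"y": 0.117,"z": 0.062,"rx": 0,"ry": 0,"rz": 0,"fingers": 1},
  {"x": 0.048,"y": 0.117,"z": 0.062,"rx": 0,"ry": 0,"rz": 0,"fingers": 1},
  {"x": 0,"y": 0,"z": 0,"rx": 0,"ry": 0,"rz": 0,"fingers": 1},
])

```text
t: 1.78
tool_pos: [590.0, -248.4, 239.7]
eef_rot: [-3.141, -0.001, 1.644]
force: [-0.0, -0.2, -1.0]
width: 85.6
```

```bash
python3 - <<'E'
from h import *
import cv2
s=arm.get_state(); im=imaging.capture("wrist")
print(s['tool_pos'],s['eef_rot'],s['force'],s['joints'])
for p in((591,-247,78),(591,-247,40)): print(proj("wrist",p,s))
cv2.imwrite("pics/w1.png",cv2.resize(im[:,:,::-1],(768,576),interpolation=cv2.INTER_CUBIC))
import json;json.dump({k:np.array(v).tolist() for k,v in s.items()},open("s1.json","w"))
E
```

```text
[ 590.0237729  -248.37096142  239.73369652] [-3.14072597e+00 -5.05612681e-04  1.64383101e+00] [-0.00878606 -0.1678452  -0.96701719] [-3.98457475e-01  5.26257913e-01  2.55309208e-01  1.30084940e+00
  5.67847176e-05  1.09930392e+00]
(np.float64(256.410567179192), np.float64(196.30991672850098))
(np.float64(256.1288159922566), np.float64(184.88028826028008))
```

View pics/w1.png

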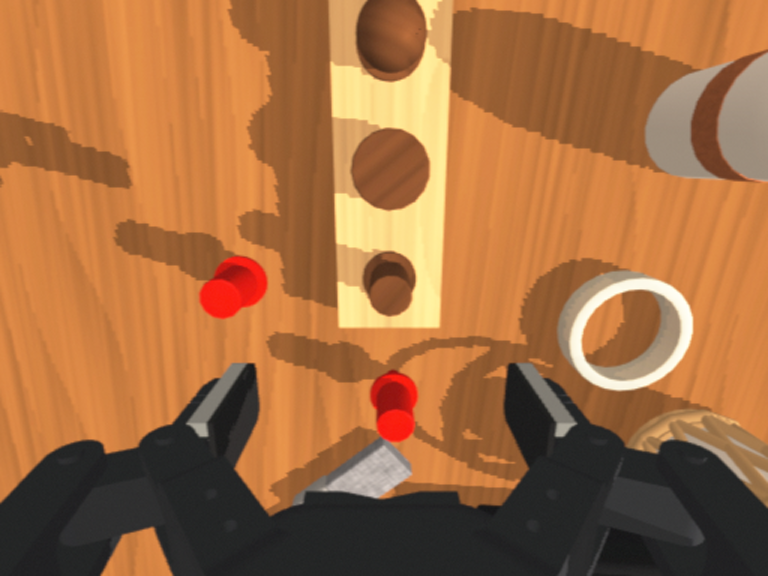

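```bash
python3 - <<'E'
from h import *
import json
s=json.load(open("s1.json"))
for uv,z in(((260,197),78),((259.7,186),40)): print(at("wrist",*uv,z,s).round(1))
plan((595,-247.5,118),1.647,5)
E
```

```text
[ 594.2 -247.4   78. ]
[ 594.6 -247.9   40. ]
[0.001 0.009 0.204] -0.0
[0.001 0.009 0.204] -0.0
[0.001 0.009 0.204] -0.0
[0.001 0.009 0.204] -0.0
[0.001 0.009 0.204] -0.0
```

>>> servo_tool([
  {"x": 0.004,"y": 0.012,"z": 0.204,"rx": 0,"ry": 0,"rz": 0,"fingers": 1},
  {"x": 0.004,"y": 0.012,"z": 0.204,"rx": 0,"ry": 0,"rz": 0,"fingers": 1},
  {"x": 0,"y": 0.012,"z": 0.204,"rx": 0,"ry": 0,"rz": 0,"fingers": 1},
  {"x": 0,"y": 0,"z": 0.204,"rx": 0,"ry": 0,"rz": 0,"fingers": 1},
  {"x": 0,"y": 0,"z": 0.204,"rx": 0,"ry": 0,"rz": 0,"fingers": 1},
  {"x": 0,"y": 0,"z": 0,"rx": 0,"ry": 0,"rz": 0,"fingers": 1},
])

```text
t: 2.58
tool_pos: [592.7, -247.5, 117.1]
eef_rot: [-3.139, -0.001, 1.643]
force: [-0.0, -0.7, 0.7]
width: 85.3
```

>>> servo_tool([
  {"x": 0,"y": 0,"z": 0,"rx": 0,"ry": 0,"rz": 0,"fingers": -1},
  {"x": 0,"y": 0,"z": 0,"rx": 0,"ry": 0,"rz": 0,"fingers": -1},
  {"x": 0,"y": 0,"z": 0,"rx": 0,"ry": 0,"rz": 0,"fingers": -1},
  {"x": 0,"y": 0,"z": 0,"rx": 0,"ry": 0,"rz": 0,"fingers": -1},
  {"x": 0,"y": 0,"z": 0,"rx": 0,"ry": 0,"rz": 0,"fingers": -1},
  {"x": 0,"y": 0,"z": 0,"rx": 0,"ry": 0,"rz": 0,"fingers": -1},
  {"x": 0,"y": 0,"z": 0,"rx": 0,"ry": 0,"rz": 0,"fingers": -1},
  {"x": 0,"y": 0,"z": 0,"rx": 0,"ry": 0,"rz": 0,"fingers": -1},
], newtons=40)

```text
t: 3.58
tool_pos: [594.2, -247.5, 118.9]
eef_rot: [3.141, 0.001, 1.644]
force: [-2.1, 0.4, 6.5]
width: 24.9
```

>>> servo_tool([
  {"x": 0,"y": 0,"z": -0.08,"rx": 0,"ry": 0,"rz": 0,"fingers": -1},
  {"x": 0,"y": 0,"z": -0.25,"rx": 0,"ry": 0,"rz": 0,"fingers": -1},
  {"x": 0,"y": 0,"z": -0.4,"rx": 0,"ry": 0,"rz": 0,"fingers": -1},
  {"x": 0,"y": 0,"z": -0.4,"rx": 0,"ry": 0,"rz": 0,"fingers": -1},
  {"x": 0,"y": 0,"z": -0.4,"rx": 0,"ry": 0,"rz": 0,"fingers": -1},
  {"x": 0,"y": 0,"z": -0.3,"rx": 0,"ry": 0,"rz": 0,"fingers": -1},
  {"x": 0,"y": 0,"z": 0,"rx": 0,"ry": 0,"rz": 0,"fingers": -1},
])

```text
t: 4.45
tool_pos: [594.6, -247.6, 341.3]
eef_rot: [3.137, 0.002, 1.644]
force: [0.0, 0.1, -0.3]
width: 25.0
```

```bash
python3 -c "
from h import *
print(arm.get_state()['force'])
plan((588,140,340),1.644,8)"
```

```text
[ 0.02688708  0.14360142 -0.31979137]
[0.403 0.023 0.001] -0.0
[0.403 0.023 0.001] -0.0
[0.403 0.023 0.001] -0.0
[0.403 0.023 0.001] -0.0
[0.403 0.023 0.001] -0.0
[0.403 0.023 0.001] -0.0
[0.403 0.023 0.001] -0.0
[0.403 0.023 0.001] -0.0
```

>>> servo_tool([
  {"x": 0.403,"y": 0.023,"z": 0,"rx": 0,"ry": 0,"rz": 0,"fingers": -1},
  {"x": 0.403,"y": 0.023,"z": 0,"rx": 0,"ry": 0,"rz": 0,"fingers": -1},
  {"x": 0.403,"y": 0.023,"z": 0,"rx": 0,"ry": 0,"rz": 0,"fingers": -1},
  {"x": 0.403,"y": 0.023,"z": 0,"rx": 0,"ry": 0,"rz": 0,"fingers": -1},
  {"x": 0.403,"y": 0.023,"z": 0,"rx": 0,"ry": 0,"rz": 0,"fingers": -1},
  {"x": 0.403,"y": 0.023,"z": 0,"rx": 0,"ry": 0,"rz": 0,"fingers": -1},
  {"x": 0.403,"y": 0.023,"z": 0,"rx": 0,"ry": 0,"rz": 0,"fingers": -1},
  {"x": 0,"y": 0,"z": 0,"rx": 0,"ry": 0,"rz": 0,"fingers": -1},
])

```text
t: 5.45
tool_pos: [588.0, 94.6, 337.1]
eef_rot: [-3.141, -0.0, 1.647]
force: [-0.4, -0.3, -0.5]
width: 24.9
```

>>> servo_tool([
  {"x": 0,"y": 0,"z": 0,"rx": 0,"ry": 0,"rz": 0,"fingers": -1},
  {"x": 0,"y": 0,"z": 0,"rx": 0,"ry": 0,"rz": 0,"fingers": -1},
])

```text
t: 5.7
tool_pos: [588.6, 90.6, 337.6]
eef_rot: [-3.141, 0.0, 1.642]
force: [-0.7, -0.0, -0.6]
width: 24.8
```

```bash
python3 - <<'E'
from h import *
import cv2,json
s=arm.get_state(); im=imaging.capture("wrist"); sc=imaging.capture("scene")
print(s['tool_pos'],s['eef_rot'],s['force'])
print(proj("wrist",(588,140,203),s))
json.dump({k:np.array(v).tolist() for k,v in s.items()},open("s2.json","w"))
cv2.imwrite("pics/w2.png",cv2.resize(im[:,:,::-1],(768,576),interpolation=cv2.INTER_CUBIC))
cv2.imwrite("pics/s2.png",sc[:,:,::-1])
E
```

```text
[588.5715362   90.57145731 337.62620815] [-3.14131179e+00  1.97879459e-04  1.64236345e+00] [-0.70672103 -0.0100984  -0.64983861]
(np.float64(259.3390122818162), np.float64(144.2736461350714))
```

View pics/w2.png

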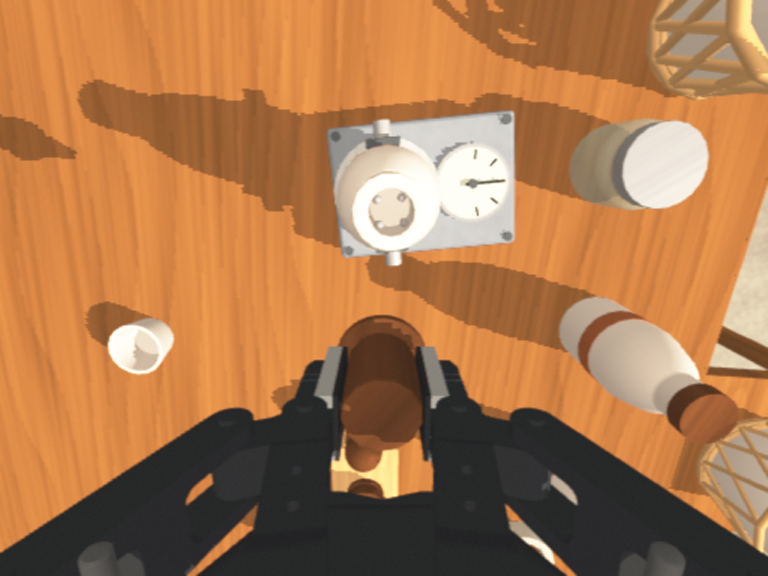

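```bash
python3 - <<'E'
from h import *
import json
s=json.load(open("s2.json"))
print("mouth",at("wrist",391/1.5,212/1.5,203,s), "bore floor est")
c,f=cal("wrist")
def pt(p):
    q=np.linalg.inv(c['tool_from_camera'])@np.append(p,1); return (1.5*np.array([c['cx']+f*q[0]/-q[2], c['cy']-f*q[1]/-q[2]])).round(1)
a=np.linspace(0,2*np.pi,73)
for off in(0,3):
  for nm,z,r in(("top",38,13),("flange top",76,18),("flange under",80,18),("tip",108,5.5)):
    P=np.array([pt((r*np.cos(t),r*np.sin(t),z-off)) for t in a]); print(off,nm,P.min(0),P.max(0))
E
```

```text
mouth [588.7960236  142.17372384 203.        ] bore floor est
0 top [340.4 384.3] [427.6 459.8]
0 flange top [336.5 320.7] [430.1 405.5]
0 flange under [337.5 317. ] [429.  400.1]
0 tip [370.9 321.1] [394.9 343.4]
3 top [339.4 389.7] [428.7 466.6]
3 flange top [335.7 323.7] [431.  409.8]
3 flange under [336.8 319.8] [429.8 404.2]
3 tip [370.8 323.5] [395.2 346.1]
```

```bash
python3 - <<'E'
import cv2
from h import *
import json
s=json.load(open("s2.json"));p=np.array(s['tool_pos'])-[0,0,60];u,v=proj("scene",p);print(u,v)
im=cv2.imread("pics/s2.png");x=max(0,int(u)-65);y=max(0,int(v)-50)
print(x,y)
cv2.imwrite("pics/s2c.png",cv2.resize(im[y:y+150,x:x+150],(600,600),interpolation=cv2.INTER_CUBIC))
E
```

```text
346.9785489333779 123.95675888432773
281 73
```

View pics/s2c.png

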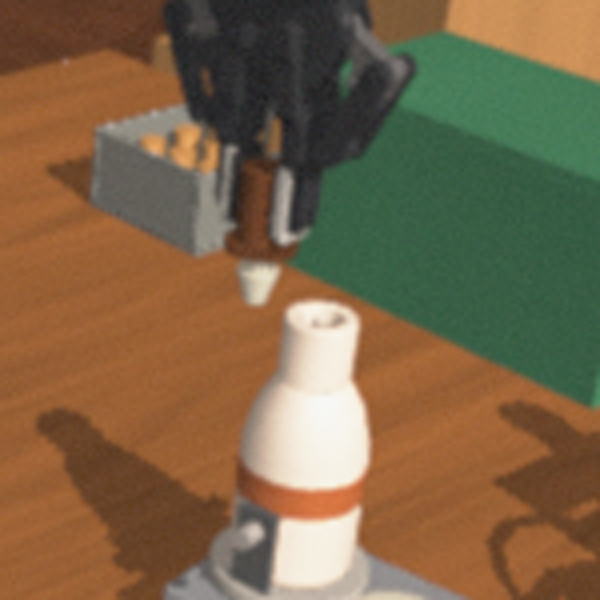

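```bash
python3 - <<'E'
from h import *
import json
s=json.load(open("s2.json"));p=np.array(s['tool_pos'])
for d in(38,76,80,108): print(d,((np.array(proj("scene",p-[0,0,d]))-[281,73])*4).round(1))
print(((np.array(proj("scene",(588.8,142.2,203)))-[281,73])*4).round(1),((np.array(proj("scene",(588.8,142.2,0)))-[281,73])*4).round(1))
for q in((1,0,0),(0,1,0)): print(((np.array(proj("scene",p-[0,0,80]+q))-[281,73])*4-((np.array(proj("scene",p-[0,0,80]))-[281,73])*4)).round(2))
E
```

```text
38 [268.7 160.7]
76 [260.5 234.5]
80 [259.6 242.1]
108 [253.8 294.2]
[320.4 315.5] [278. 634.]
[1.48 0.69]
[ 1.46 -0.49]
```

```bash
python3 -c "
from h import *
plan((588.8,141.8,324),1.647,3)"
```

```text
[0.142 0.011 0.038] -0.001
[0.142 0.011 0.038] -0.001
[0.142 0.011 0.038] -0.001
```

>>> servo_tool([
  {"x": 0.142,"y": 0.011,"z": 0,"rx": 0,"ry": 0,"rz": -0.001,"fingers": -1},
  {"x": 0.142,"y": 0.011,"z": 0,"rx": 0,"ry": 0,"rz": -0.001,"fingers": -1},
  {"x": 0.142,"y": 0.011,"z": 0,"rx": 0,"ry": 0,"rz": -0.001,"fingers": -1},
  {"x": 0,"y": 0,"z": 0.06,"rx": 0,"ry": 0,"rz": 0,"fingers": -1},
  {"x": 0,"y": 0,"z": 0.06,"rx": 0,"ry": 0,"rz": 0,"fingers": -1},
  {"x": 0,"y": 0,"z": 0,"rx": 0,"ry": 0,"rz": 0,"fingers": -1},
  {"x": 0,"y": 0,"z": 0,"rx": 0,"ry": 0,"rz": 0,"fingers": -1},
  {"x": 0,"y": 0,"z": 0,"rx": 0,"ry": 0,"rz": 0,"fingers": -1},
])

```text
t: 6.8
tool_pos: [588.8, 142.7, 323.6]
eef_rot: [3.141, -0.0, 1.648]
force: [0.3, 0.1, -0.5]
width: 25.0
```

```bash
python3 - <<'E'
from h import *
import cv2
s=arm.get_state(); im=imaging.capture("wrist"); sc=imaging.capture("scene")
print(s['tool_pos'],s['eef_rot'],s['force'])
a=cv2.resize(im[60:260,154:354,::-1],(400,400),interpolation=cv2.INTER_CUBIC)
b=cv2.resize(sc[80:180,310:410,::-1],(400,400),interpolation=cv2.INTER_CUBIC)
cv2.imwrite("pics/c3.png",np.hstack([a,b]))
print("mouth px", (np.array(proj("wrist",(588.8,141.8,203),s))-[154,60])*2,(np.array(proj("scene",(588.8,141.8,203)))-[310,80])*4,(np.array(proj("scene",s['tool_pos']-[0,0,111]))-[310,80])*4)
E
```

```text
[588.8484375  142.65681826 323.63226267] [ 3.14115435e+00 -7.09828666e-05  1.64796352e+00] [ 0.34525733  0.13678072 -0.49355862]
mouth px [201.95180117 311.89984695] [203.81417422 287.75150001] [207.28706991 270.48664317]
```

View pics/c3.png

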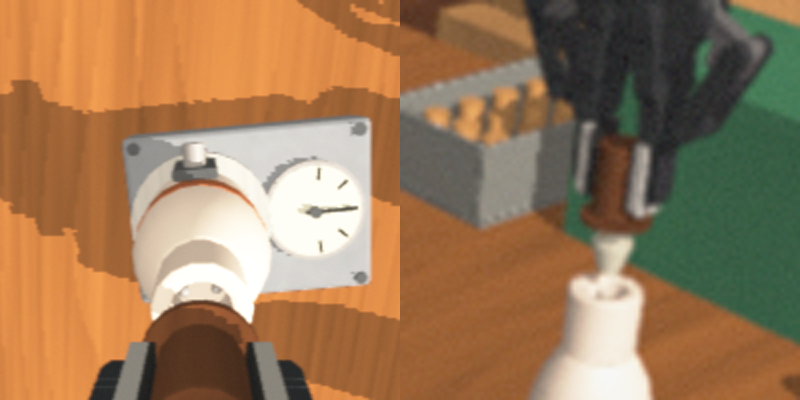

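>>> servo_tool([
  {"x": -0.006,"y": 0,"z": 0.04,"rx": 0,"ry": 0,"rz": 0,"fingers": -1},
  {"x": 0,"y": 0,"z": 0.04,"rx": 0,"ry": 0,"rz": 0,"fingers": -1},
  {"x": 0,"y": 0,"z": 0.04,"rx": 0,"ry": 0,"rz": 0,"fingers": -1},
  {"x": 0,"y": 0,"z": 0,"rx": 0,"ry": 0,"rz": 0,"fingers": -1},
  {"x": 0,"y": 0,"z": 0,"rx": 0,"ry": 0,"rz": 0,"fingers": -1},
])

```text
t: 7.52
tool_pos: [588.8, 142.2, 309.0]
eef_rot: [3.141, -0.0, 1.648]
force: [-0.4, 0.6, -0.3]
width: 24.7
```

>>> servo_tool([
  {"x": 0,"y": 0,"z": 0.02,"rx": 0,"ry": 0,"rz": 0,"fingers": -1},
  {"x": 0,"y": 0,"z": 0.02,"rx": 0,"ry": 0,"rz": 0,"fingers": -1},
  {"x": 0,"y": 0,"z": 0.02,"rx": 0,"ry": 0,"rz": 0,"fingers": -1},
  {"x": 0,"y": 0,"z": 0,"rx": 0,"ry": 0,"rz": 0,"fingers": -1},
])

```text
t: 8.02
tool_pos: [588.8, 142.2, 301.6]
eef_rot: [-3.142, 0.0, 1.648]
force: [1.5, -0.1, -0.6]
width: 24.9
```

>>> servo_tool([
  {"x": 0,"y": 0,"z": 0.02,"rx": 0,"ry": 0,"rz": 0,"fingers": -1},
  {"x": 0,"y": 0,"z": 0.02,"rx": 0,"ry": 0,"rz": 0,"fingers": -1},
  {"x": 0,"y": 0,"z": 0,"rx": 0,"ry": 0,"rz": 0,"fingers": -1},
])

```text
t: 8.4
tool_pos: [588.8, 142.2, 296.8]
eef_rot: [-3.142, -0.0, 1.648]
force: [1.3, 0.1, -0.1]
width: 24.6
```

>>> servo_tool([
  {"x": 0,"y": 0,"z": 0.015,"rx": 0,"ry": 0,"rz": 0,"fingers": -1},
  {"x": 0,"y": 0,"z": 0.015,"rx": 0,"ry": 0,"rz": 0,"fingers": -1},
  {"x": 0,"y": 0,"z": 0,"rx": 0,"ry": 0,"rz": 0,"fingers": -1},
])

```text
t: 8.78
tool_pos: [588.8, 142.2, 293.2]
eef_rot: [-3.142, -0.0, 1.648]
force: [1.7, 0.1, 1.5]
width: 24.9
```

>>> servo_tool([
  {"x": 0,"y": 0,"z": 0.01,"rx": 0,"ry": 0,"rz": 0,"fingers": -1},
  {"x": 0,"y": 0,"z": 0.01,"rx": 0,"ry": 0,"rz": 0,"fingers": -1},
  {"x": 0,"y": 0,"z": 0,"rx": 0,"ry": 0,"rz": 0,"fingers": -1},
])

```text
t: 9.15
tool_pos: [588.8, 142.2, 291.0]
eef_rot: [3.141, -0.0, 1.648]
force: [1.4, 0.3, 3.4]
width: 24.9
```

>>> servo_tool([
  {"x": 0,"y": 0.004,"z": 0.01,"rx": 0,"ry": 0,"rz": 0,"fingers": -1},
  {"x": 0,"y": 0,"z": 0.01,"rx": 0,"ry": 0,"rz": 0,"fingers": -1},
  {"x": 0,"y": 0,"z": 0,"rx": 0,"ry": 0,"rz": 0,"fingers": -1},
])

```text
t: 9.52
tool_pos: [589.0, 142.1, 287.9]
eef_rot: [-3.14, 0.0, 1.648]
force: [0.5, 0.6, -2.9]
width: 25.1
```

>>> servo_tool([
  {"x": 0,"y": 0,"z": 0.008,"rx": 0,"ry": 0,"rz": 0,"fingers": -1},
  {"x": 0,"y": 0,"z": 0,"rx": 0,"ry": 0,"rz": 0,"fingers": -1},
])

```text
t: 9.78
tool_pos: [589.3, 142.2, 287.5]
eef_rot: [-3.142, 0.0, 1.648]
force: [-0.2, -0.3, -0.5]
width: 24.4
```

>>> servo_tool([
  {"x": 0,"y": 0,"z": 0.008,"rx": 0,"ry": 0,"rz": 0,"fingers": -1},
  {"x": 0,"y": 0,"z": 0,"rx": 0,"ry": 0,"rz": 0,"fingers": -1},
])

```text
t: 10.02
tool_pos: [589.3, 142.2, 286.6]
eef_rot: [3.142, -0.0, 1.648]
force: [0.4, 1.4, 0.2]
width: 24.9
```

>>> servo_tool([
  {"x": 0,"y": 0,"z": 0.006,"rx": 0,"ry": 0,"rz": 0,"fingers": -1},
  {"x": 0,"y": 0,"z": 0,"rx": 0,"ry": 0,"rz": 0,"fingers": -1},
])

```text
t: 10.28
tool_pos: [589.3, 142.2, 285.9]
eef_rot: [3.141, -0.0, 1.648]
force: [1.0, -0.0, 0.4]
width: 24.9
```

>>> servo_tool([
  {"x": 0,"y": 0,"z": 0.006,"rx": 0,"ry": 0,"rz": 0,"fingers": -1},
  {"x": 0,"y": 0,"z": 0,"rx": 0,"ry": 0,"rz": 0,"fingers": -1},
])

```text
t: 10.52
tool_pos: [589.3, 142.2, 285.5]
eef_rot: [3.141, -0.0, 1.648]
force: [-1.2, -0.1, 5.1]
width: 24.8
```

>>> servo_tool([
  {"x": 0,"y": 0,"z": 0.005,"rx": 0,"ry": 0,"rz": 0,"fingers": -1},
  {"x": 0,"y": 0,"z": 0,"rx": 0,"ry": 0,"rz": 0,"fingers": -1},
])

```text
t: 10.78
tool_pos: [589.3, 142.2, 285.1]
eef_rot: [3.141, -0.0, 1.648]
force: [-1.6, -0.6, 8.3]
width: 24.8
```

>>> servo_tool([
  {"x": 0,"y": 0,"z": 0,"rx": 0,"ry": 0,"rz": 0,"fingers": -1},
  {"x": 0,"y": 0,"z": 0,"rx": 0,"ry": 0,"rz": 0,"fingers": -1},
])

```text
t: 11.02
tool_pos: [589.3, 142.2, 285.1]
eef_rot: [3.141, -0.0, 1.648]
force: [-2.2, -0.2, 7.9]
width: 24.6
```

>>> servo_tool([
  {"x": 0,"y": 0,"z": -0.008,"rx": 0,"ry": 0,"rz": 0,"fingers": -1},
  {"x": 0,"y": 0,"z": -0.006,"rx": 0,"ry": 0,"rz": 0,"fingers": -1},
  {"x": 0,"y": 0,"z": 0,"rx": 0,"ry": 0,"rz": 0,"fingers": -1},
])

```text
t: 11.4
tool_pos: [589.2, 142.2, 286.1]
eef_rot: [-3.141, 0.0, 1.648]
force: [-0.1, 0.2, -1.1]
width: 25.2
```

>>> servo_tool([
  {"x": 0,"y": 0,"z": -0.005,"rx": 0,"ry": 0,"rz": 0,"fingers": -1},
  {"x": 0,"y": 0,"z": 0,"rx": 0,"ry": 0,"rz": 0,"fingers": -1},
])

```text
t: 11.65
tool_pos: [589.3, 142.2, 286.8]
eef_rot: [-3.141, 0.0, 1.648]
force: [-0.3, -0.1, -0.8]
width: 24.9
```

>>> servo_tool([
  {"x": 0,"y": 0,"z": -0.005,"rx": 0,"ry": 0,"rz": 0,"fingers": -1},
  {"x": 0,"y": 0,"z": 0,"rx": 0,"ry": 0,"rz": 0,"fingers": -1},
])

```text
t: 11.9
tool_pos: [589.3, 142.2, 287.5]
eef_rot: [-3.142, 0.0, 1.648]
force: [-0.8, -0.4, -0.2]
width: 25.0
```

>>> servo_tool([
  {"x": 0,"y": 0,"z": -0.005,"rx": 0,"ry": 0,"rz": 0,"fingers": -1},
  {"x": 0,"y": 0,"z": 0,"rx": 0,"ry": 0,"rz": 0,"fingers": -1},
])

```text
t: 12.15
tool_pos: [589.2, 142.2, 287.9]
eef_rot: [-3.141, 0.0, 1.648]
force: [0.3, -0.2, -2.3]
width: 25.1
```

>>> servo_tool([
  {"x": 0,"y": 0,"z": -0.004,"rx": 0,"ry": 0,"rz": 0,"fingers": -1},
  {"x": 0,"y": 0,"z": 0,"rx": 0,"ry": 0,"rz": 0,"fingers": -1},
])

```text
t: 12.4
tool_pos: [589.2, 142.2, 288.3]
eef_rot: [-3.141, 0.0, 1.648]
force: [1.5, 0.2, -5.5]
width: 25.2
```

>>> servo_tool([
  {"x": 0,"y": 0,"z": -0.004,"rx": 0,"ry": 0,"rz": 0,"fingers": -1},
  {"x": 0,"y": 0,"z": 0,"rx": 0,"ry": 0,"rz": 0,"fingers": -1},
])

```text
t: 12.65
tool_pos: [589.2, 142.2, 288.8]
eef_rot: [-3.141, 0.0, 1.648]
force: [1.3, -0.1, -9.3]
width: 25.1
```

>>> servo_tool([
  {"x": 0,"y": 0,"z": -0.003,"rx": 0,"ry": 0,"rz": 0,"fingers": -1},
  {"x": 0,"y": 0,"z": 0,"rx": 0,"ry": 0,"rz": 0,"fingers": -1},
])

```text
t: 12.9
tool_pos: [589.2, 142.2, 289.1]
eef_rot: [-3.141, 0.0, 1.648]
force: [2.0, 0.3, -11.3]
width: 25.0
```

```bash
python3 - <<'E'
from h import *
import cv2
for i in range(5):
    s=arm.get_state(); print(s['t'],s['force'].round(2) if hasattr(s['force'],'round') else s['force'],s['tool_pos'][2]); im=imaging.capture("wrist")
cv2.imwrite("pics/c4.png",cv2.resize(im[60:260,154:354,::-1],(600,600),interpolation=cv2.INTER_CUBIC))
E
```

```text
12.9 [  2.01   0.3  -11.27] 289.1096979655201
12.95 [  0.46  -0.41 -10.88] 289.1413852525024
13.0 [  2.18   0.94 -11.96] 289.19546027303574
13.05 [  0.52   0.51 -11.98] 289.18150179036223
13.1 [  1.12  -0.64 -11.4 ] 289.2201699575655
```

View pics/c4.png

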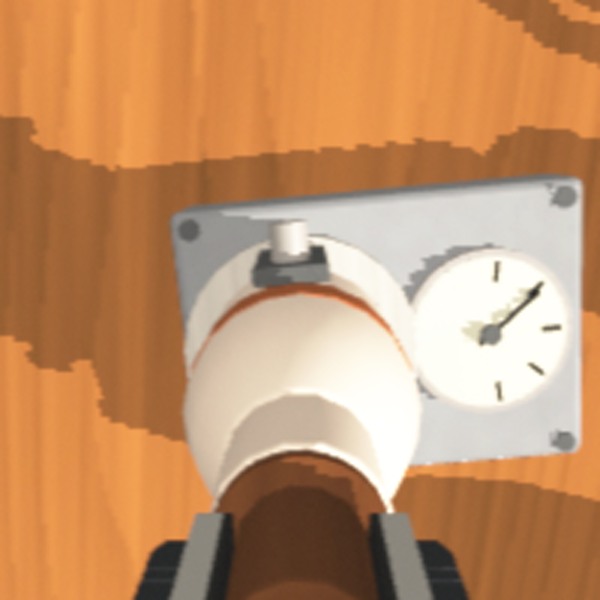

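The needle points from (490,335) to (542,285), right on the 12 N pull tick (anticlockwise), and the wrist reads about -11.5 N. I'll hold it there.

>>> servo_tool([
  {"x": 0,"y": 0,"z": 0,"rx": 0,"ry": 0,"rz": 0,"fingers": -1},
  {"x": 0,"y": 0,"z": 0,"rx": 0,"ry": 0,"rz": 0,"fingers": -1},
  {"x": 0,"y": 0,"z": 0,"rx": 0,"ry": 0,"rz": 0,"fingers": -1},
  {"x": 0,"y": 0,"z": 0,"rx": 0,"ry": 0,"rz": 0,"fingers": -1},
  {"x": 0,"y": 0,"z": 0,"rx": 0,"ry": 0,"rz": 0,"fingers": -1},
  {"x": 0,"y": 0,"z": 0,"rx": 0,"ry": 0,"rz": 0,"fingers": -1},
  {"x": 0,"y": 0,"z": 0,"rx": 0,"ry": 0,"rz": 0,"fingers": -1},
  {"x": 0,"y": 0,"z": 0,"rx": 0,"ry": 0,"rz": 0,"fingers": -1},
])

```text
t: 14.15
tool_pos: [589.3, 142.2, 289.4]
eef_rot: [-3.142, 0.0, 1.648]
force: [0.6, -0.0, -12.7]
width: 24.9
```

>>> servo_tool([
  {"x": 0,"y": 0,"z": 0,"rx": 0,"ry": 0,"rz": 0,"fingers": -1},
  {"x": 0,"y": 0,"z": 0,"rx": 0,"ry": 0,"rz": 0,"fingers": -1},
  {"x": 0,"y": 0,"z": 0,"rx": 0,"ry": 0,"rz": 0,"fingers": -1},
  {"x": 0,"y": 0,"z": 0,"rx": 0,"ry": 0,"rz": 0,"fingers": -1},
])

```text
t: 14.65
tool_pos: [589.3, 142.2, 289.4]
eef_rot: [-3.142, 0.0, 1.648]
force: [-0.6, -0.2, -12.7]
width: 24.9
```

>>> servo_tool([
  {"x": 0,"y": 0,"z": 0.01,"rx": 0,"ry": 0,"rz": 0,"fingers": -1},
  {"x": 0,"y": 0,"z": 0.01,"rx": 0,"ry": 0,"rz": 0,"fingers": -1},
  {"x": 0,"y": 0,"z": 0.006,"rx": 0,"ry": 0,"rz": 0,"fingers": -1},
  {"x": 0,"y": 0,"z": 0,"rx": 0,"ry": 0,"rz": 0,"fingers": -1},
])

```text
t: 15.15
tool_pos: [589.5, 142.3, 286.8]
eef_rot: [3.14, -0.0, 1.648]
force: [-0.3, -0.7, -0.4]
width: 24.8
```

>>> servo_tool([
  {"x": 0,"y": 0,"z": 0.008,"rx": 0,"ry": 0,"rz": 0,"fingers": -1},
  {"x": 0,"y": 0,"z": 0,"rx": 0,"ry": 0,"rz": 0,"fingers": -1},
  {"x": 0,"y": 0,"z": 0,"rx": 0,"ry": 0,"rz": 0,"fingers": -1},
])

```text
t: 15.52
tool_pos: [589.5, 142.3, 285.6]
eef_rot: [3.141, -0.0, 1.648]
force: [1.9, 1.0, 2.9]
width: 24.6
```

>>> servo_tool([
  {"x": 0,"y": 0,"z": 0.003,"rx": 0,"ry": 0,"rz": 0,"fingers": -1},
  {"x": 0,"y": 0,"z": 0,"rx": 0,"ry": 0,"rz": 0,"fingers": -1},
  {"x": 0,"y": 0,"z": 0,"rx": 0,"ry": 0,"rz": 0,"fingers": -1},
])

```text
t: 15.9
tool_pos: [589.5, 142.3, 285.3]
eef_rot: [3.141, -0.0, 1.648]
force: [0.1, 0.1, 5.7]
width: 25.0
```

>>> servo_tool([
  {"x": 0,"y": 0,"z": 0,"rx": 0,"ry": 0,"rz": 0,"fingers": 0.3},
  {"x": 0,"y": 0,"z": 0,"rx": 0,"ry": 0,"rz": 0,"fingers": 0.3},
  {"x": 0,"y": 0,"z": 0,"rx": 0,"ry": 0,"rz": 0,"fingers": 0.3},
  {"x": 0,"y": 0,"z": 0,"rx": 0,"ry": 0,"rz": 0,"fingers": 0.3},
])

```text
t: 16.4
tool_pos: [589.2, 142.2, 284.9]
eef_rot: [-3.141, 0.0, 1.648]
force: [-0.2, -0.4, -0.4]
width: 55.6
```

>>> servo_tool([
  {"x": 0,"y": 0,"z": -0.1,"rx": 0,"ry": 0,"rz": 0,"fingers": 0.3},
  {"x": 0,"y": 0,"z": -0.2,"rx": 0,"ry": 0,"rz": 0,"fingers": 0.3},
  {"x": 0,"y": 0,"z": -0.3,"rx": 0,"ry": 0,"rz": 0,"fingers": 0.3},
  {"x": -0.2,"y": 0,"z": -0.3,"rx": 0,"ry": 0,"rz": 0,"fingers": 0.3},
  {"x": -0.3,"y": 0,"z": 0,"rx": 0,"ry": 0,"rz": 0,"fingers": 0.3},
  {"x": 0,"y": 0,"z": 0,"rx": 0,"ry": 0,"rz": 0,"fingers": 0.3},
  {"x": 0,"y": 0,"z": 0,"rx": 0,"ry": 0,"rz": 0,"fingers": 0.3},
])

```text
t: 17.27
tool_pos: [593.8, 82.6, 393.2]
eef_rot: [3.141, -0.0, 1.648]
force: [-0.6, -0.4, 0.1]
width: 55.6
```

```bash
python3 - <<'E'
from h import *
import cv2
s=arm.get_state(); im=imaging.capture("wrist"); sc=imaging.capture("scene")
print(s['t'],s['tool_pos'],s['force'],s['qd'])
a=cv2.resize(im[60:260,154:354,::-1],(400,400),interpolation=cv2.INTER_CUBIC)
b=cv2.resize(sc[80:180,310:410,::-1],(400,400),interpolation=cv2.INTER_CUBIC)
cv2.imwrite("pics/c5.png",np.hstack([a,b]))
E
```

```text
17.275 [593.84673833  82.63953831 393.24214773] [-0.64136332 -0.35467087  0.09450724] [ 0.0146049   0.00142116 -0.00641418 -0.00346822 -0.00017039 -0.00248488]
```

View pics/c5.png

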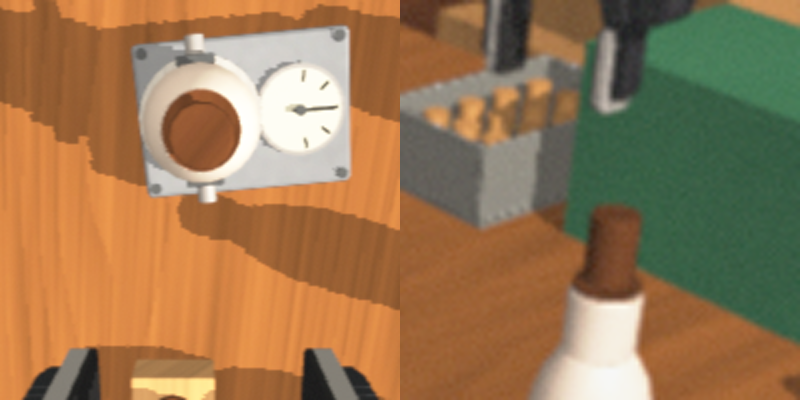

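The stopper stands upright with its flange flush on the rim (scene crop about (606,285)). The needle is on zero, and the gripper is clear of everything.

```bash
python3 -c "
from bench import arm
print(arm.close_job())"
```

```text
the job is handed in; nothing more can be done
None
```

The job is done and handed in at about 17.3 s of the 54 s limit; the hand-in gives no verdict.

- **Insertion:** I took the plain-cylinder stopper from the hole at the robot's right-hand end of the rack. Pushing it into the white bottle, the highest reading before the snap was 3.4 N. I then seated the flange on the rim with about 8 N.
- **Tug:** I pulled it up for about 1.75 s at 11–12.7 N on the wrist. The gauge needle stood on the 12 N pull tick, and the play was about 2 mm.
- **Finish:** I pushed it back down with about 6 N, let go and backed away.
- **Last checks:** In the final pictures the stopper is upright with its flange flush on the rim and the needle is at zero. The wrist force is about 0 N and the gripper is clear. No check failed.
- **Disagreements:** The camera estimates of the mouth's position differed by up to 4 mm. The wrist camera and the feel of the insertion settled it. The stopper sat about 3 mm lower in the jaws than nominal, and I allowed for that.

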